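# Lay the glued bracket down against the bench stop

### The arm

A 7-joint arm with a two-finger parallel gripper is mounted at the origin on the work surface. World frame = base frame: x ahead of the robot, y to its left, z up, the work surface at z = 0. Lengths are in mm, angles in rad, forces in N, time in s.
With the tool pointing down it reaches from about 425 to 825 mm from the base axis. Payload 3.6 kg.
Tool frame: the origin (TCP) lies midway between the tips of the shut fingers; the grasp point (between the pads) lies 19 mm behind it; y points along the fingers, x is the direction in which the jaws open and shut, and the axes are right-handed (so a half turn about y gives the same grasp; the last joint's range is limited). The gripper opens to 93 mm and grips with 3 to 60 N. Pads are 15 mm wide; open, the fingers measure 128 mm over their backs; the gripper's body (75 mm by 188 mm) begins 65 mm behind the grasp point.
Start: joints at [1.284, 0.615, -0.013, 1.423, 0.008, 1.103, -0.04], TCP at [166.99, -628.153, 218.64] pointing down, gripper open.
Joint ranges: [-3.12, 3.12], [-0.3, 2.06], [-1.34, 1.32], [0.26, 2.42], [-1.36, 4.5], [0.01, 1.98], [-2.84, 2.84]. Speed limits (rad/s): [2.79, 2.79, 3.14, 3.14, 3.14, 3.14, 3.14].

### API

Orientations are given as a unit quaternion [x, y, z, w].
In Python, from rig import env gives the robot as it stands.
- The arm moves only by the shell command python3 -m creep 'ROWS' [FORCE]. ROWS is JSON, a list of rows, each an object of numbers: "dx", "dy", "dz": the shift along the tool's x, y, z in units of 0.1 m (1.0 is 0.1 m); "wx", "wy", "wz": the turn, a rotation vector about the tool's x, y, z in units of 45 degrees (1.0 is 45 degrees); "grip": the opening, from 0 (shut) to 1 (fully open). A call has exactly 8 rows; each row is the pose to reach, as a shift and turn from the pose measured when the call began, along the tool's axes at that moment; what a row does not reach only later rows make up. A row lasts 1/12 s, in which the tool goes at most 41.7 mm and 7.16 degrees, less where a joint would pass 70% of its speed; a pose out of reach is approached as far as the arm can. A call with a number of a shift or a turn outside -1 to 1 is refused whole. A call with a gripper value outside its range is refused whole. The fingers move at their own pace and stop on an object; FORCE is the grip in N (left out, the last holds). Time passes only in rows, so rows that repeat a pose let the fingers close, or fill a call up. It gives the time, the measured TCP pose, the force and the opening at its end, in the units of the state.
- env.get_state(): the state, without advancing time (a new reading comes with each control period).
- env.capture(name): name is "scene" or "top" or "wrist"; returns a dict with "color" (384x512x3 uint8, red, green, blue), "depth" (384x512 float32, mm along the optical axis (not along the pixel's ray), 0 where there is no reading), "fovy" (degrees; the focal length in pixels is half the picture's height over the tangent of half this angle, whatever the lens; pixels are square), "cx", "cy" (the principal point, pixels), "position" and "attitude" of the camera in the world. Camera axes: x right, y down, z forward; pixel columns grow to the right and rows downward; lengths in mm; the calibration is good to about 2 mm. A picture is of the moment at which its call begins.
- env.hand_in(): hands the job in, once; it reports no verdict.
The state is a dict: "clock": time; "joints": joint angles; "joint_velocities": joint speeds; "tau": joint torques, N m; "ee_pos": TCP position; "ee_rot": TCP orientation; "contact_force": force on the tool from outside, world axes, zero at the start; "torque": the same for the moment, N m; "finger_gap": finger opening in mm.
Only numpy, scipy, OpenCV 4.12 (cv2) and the standard library are available. Lean on these libraries where they do the work, as an engineer would, in place of code of your own. Each camera call takes 0.05 s, during which the arm holds its last target. There are 200 camera calls.

### The job

Tip the tall L-shaped wooden bracket over towards the blue bench stop so that it ends lying on the back of its upright with its dark foot sticking up, and ease it down gently all the way: it must not drop or be knocked over. Leave it lying with the free end of the upright pushed flush against the face of the stop. Work only by pushing with the fingertips or the outside of the fingers: do not pinch, lift or carry the bracket or press it hard, and leave the other things on the bench where they are.

Things in the scene. Friction and masses are not known exactly. Their poses are not given: they have to be found in the camera images.
- bracket: L-shaped wooden bracket, 0.24 kg, 75 mm wide along y, standing on its foot, inside of the L open. Origin: middle of the bottom edge of the heel (outer corner of the L). z up along the pale upright; +x out of the upright's back, towards the stop. Upright: x -22 to 0, z 0 to 170 mm. Dark, denser foot: x -120 to -22, z 0 to 22 mm. Lying down, its +x points straight down and the foot stands 120 mm high.
- foot_tip (a point): middle of the top edge of the foot's free end: bracket frame x -120, z 22 mm. As the bracket tips about its heel edge the foot swings up, so a finger above the foot, inside the L, can hold it back and let it down slowly
- balance (a point): centre of mass of the bracket, bracket frame x -39, z 50 mm: tipped more than about 38 degrees it goes over by itself
- end_left (a point): corner of the free end face of the bracket's upright: bracket frame x -11, y +37.5, z 170 mm
- end_right (a point): other corner of the same end face: bracket frame x -11, y -37.5, z 170 mm
- stop: blue wooden block fixed to the table, 170 mm wide along its y, 45 mm deep, 40 mm high. Origin: on the table, middle of the face turned to the bracket. Its +x points into the block, away from the bracket; the block fills x 0 to 45 mm. At the start the bracket's +x is within about 6 degrees of the stop's +x, and its upright is long enough to land 45 to 75 mm short of the face.
- glue: white glue bottle with green cap, 62 mm across, 200 mm tall, upright; origin at the centre of its underside. Leave alone.
- clamp_a: bar clamp lying flat, 260 mm steel bar along its x, jaws and teal handle 80 mm to its +y, 25 mm high; origin under the middle of the bar. Leave alone.
- mallet: hammer with wooden handle and steel head, about 260 mm long, lying along its x, under 40 mm high; origin under its middle. Leave alone.
- offcut: wood offcut 110 x 45 x 35 mm; origin at the centre of its underside. Leave alone.
- jar: amber jar with black lid, 64 mm across, 70 mm tall; origin at the centre of its underside. Leave alone.
- square: try square lying flat, 16 mm high: wooden stock 100 mm along its -x, steel blade 150 mm along its +y; origin at the corner. Leave alone.
Not all that is in view belongs to the job. What is shaped like the bracket but turquoise is not meant.

How it is judged (in metres and radians):
On the way:
1. the bracket lies on the back of its upright (angle between bracket's own x axis and vertical above 3.04 rad and height (world z) of bracket below 0.008 m), for 0.2 s.
At the end, for the whole second after the job is handed in: The bracket lies at rest on the back of its upright (within about 6 degrees, heel on the table), foot up, with both corners of the upright's free end within 6 mm of the stop's face and within the stop's width (all of step 1 and x of end_left in the frame of stop between -0.006 and 0.006 m and x of end_right in the frame of stop between -0.006 and 0.006 m and y of end_left in the frame of stop between -0.085 and 0.085 m and y of end_right in the frame of stop between -0.085 and 0.085 m and linear speed of bracket below 0.02 m/s); the robot touches nothing.
It fails at once if the bracket is lifted off the table or tipped another way (heel edge more than 20 mm up) (height (world z) of bracket above 0.02 m).
It fails at once if the bracket drops or is knocked over (turns faster than 4 rad/s) (angular speed of bracket above 4 rad/s).
It fails at once if the bracket is squeezed or pressed with more than 40 N (contact force between the fingers and bracket above 40 N).
It fails at once if another thing on the bench is moved more than 20 mm (distance of any of glue, clamp_a, mallet, offcut, jar, square from where it was at the start of the episode above 0.02 m).
It also fails if it takes over 61 s, if anything falls off the work surface, if the arm or the gripper's body presses on something with over 40 N, if the wrist force passes 120 N, or if a joint passes its speed limit or range.

## Working session

There is one attempt and no reset: what is moved stays moved. The work goes in short steps, Python scripts to look and compute and a shell command to move; the robot and the scene stay as the last step left them, time stands still between calls to the robot, and variables do not carry over. Pictures are saved under pics/ and viewed, about 8 in all and at most 12, crops included, and the job is handed in when it is done.

```bash
mkdir -p pics; cat > h.py <<'E'
import numpy as np,cv2
from scipy.spatial.transform import Rotation as R
from rig import env
def cap(n,f=None):
    c=env.capture(n)
    if f: cv2.imwrite(f'pics/{f}.png',c['color'][:,:,::-1])
    return c
def cloud(c):
    f=c['color'].shape[0]/2/np.tan(np.radians(c['fovy']/2))
    v,u=np.mgrid[0:384,0:512]; d=c['depth'].astype(float)
    P=np.stack([(u-c['cx'])/f*d,(v-c['cy'])/f*d,d],-1)
    a=np.array(c['attitude'],float)
    M=a if a.shape==(3,3) else R.from_quat(a).as_matrix()
    return P@M.T+np.array(c['position'])
E
ls; python3 - <<'E'
from h import *
a=cap('top');b=cap('scene')
np.savez('t.npz',c=a['color'],p=cloud(a)); np.savez('s.npz',c=b['color'],p=cloud(b))
cv2.imwrite('pics/top.png',a['color'][:,:,::-1]);cv2.imwrite('pics/scene.png',b['color'][:,:,::-1])
for c in(a,b):print(c['position'],c['attitude'],c['fovy'])
print(env.get_state())
E
```

```text
h.py
pics
[ 454.87147228   18.01252719 1448.54100107] [-0.70419474  0.70941004 -0.02375853  0.01681358] 53.677334270267906
[1122.334209   -125.56689658  882.68857285] [ 0.74098028  0.58427614 -0.20887027 -0.25679337] 55.94212838651464
{'clock': 0.1, 'joints': array([ 1.28453786,  0.61579622, -0.0126169 ,  1.42473814,  0.00812622,
        1.10338575, -0.04040817]), 'joint_velocities': array([-0.00050212, -0.00317551,  0.0003331 , -0.00508501,  0.00145823,
        0.00056811,  0.00194979]), 'tau': array([ 1.71864627e-03, -4.60040689e+01,  2.09631496e-01, -1.66244960e+01,
       -6.13836525e-02,  1.69308472e-02,  9.51417428e-05]), 'ee_pos': array([ 166.77269969, -627.50730109,  217.6142432 ]), 'ee_rot': array([-0.56008424,  0.43166075, -0.43036291,  0.56103691]), 'contact_force': array([0.1042819 , 0.18789966, 0.07787667]), 'torque': array([ 0.01051031, -0.01092418, -0.01172673]), 'finger_gap': 92.90067351219113}
```

View pics/top.png

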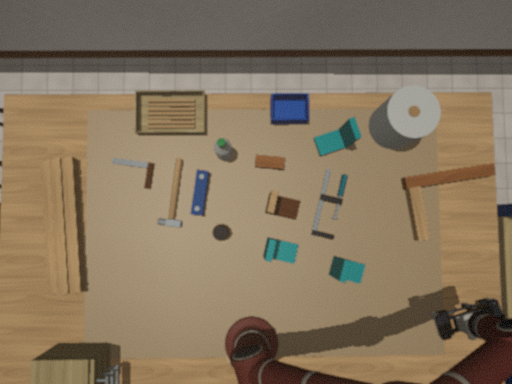

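View pics/scene.png

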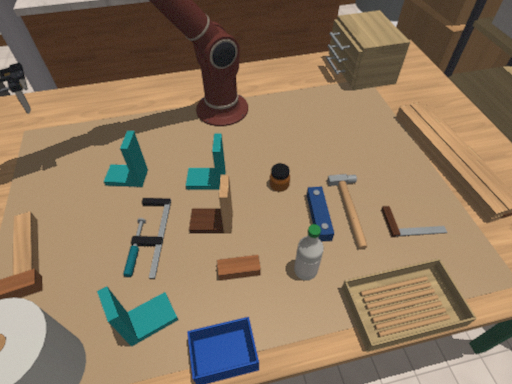

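The top view shows the pale/dark bracket at about (283,205) with its upright on the left at (271,203). The blue stop is at (200,193), the glue at (222,148) and the jar at (221,232). The scene view agrees, and the turquoise lookalikes are elsewhere. Next I'll measure these.

```bash
python3 - <<'E'
from h import *
def rect(P,name):
    if len(P)<5: print(name,len(P));return
    (c,s,a)=cv2.minAreaRect(P[:,:2].astype(np.float32))
    print(name,len(P),'c',np.round(c),'s',np.round(s),'a',round(a,1),'z',np.percentile(P[:,2],[5,50,95]).round(),'corners',cv2.boxPoints((c,s,a)).round().tolist())
t=np.load('t.npz');s=np.load('s.npz')
for n,D in(('top',t),('scene',s)):
    P=D['p'];hsv=cv2.cvtColor(D['c'],cv2.COLOR_RGB2HSV)
    h,S,V=[hsv[...,i].astype(int) for i in range(3)]
    X,Y,Z=[P[...,i] for i in range(3)]
    print(n)
    near=(X>380)&(X<720)&(Y>-160)&(Y<320)
    rect(P[near&(h>105)&(h<125)&(S>120)&(Z>32)&(Z<50)&(Y>100)],'stop top')
    br=near&(Y<60)&(Y>-130)&(X<590)&(X>430)&~((h>80)&(h<100)&(S>100))
    rect(P[br&(Z>155)],'upright top')
    rect(P[br&(Z>12)&(Z<32)&(X>440)],'foot top')
    rect(P[br&(Z>40)&(Z<150)],'upright mid')
    for nm,m in(('glue',(Z>100)&(X>560)&(Y>60)),('jar',(Z>55)&(Y>50)&(X<500)),('offcut',(Z>25)&(Z<45)&(X>560)&(Y<60)),('teal',(h>80)&(h<100)&(S>100)&(Z>30)&(X<470))):
        rect(P[near&m],nm)
E
```

```text
top
stop top 308 c [563. 189.] s [ 38. 158.] a 81.9 z [34. 39. 44.] corners [[482.0, 181.0], [639.0, 159.0], [644.0, 197.0], [488.0, 219.0]]
upright top 946 c [494. -49.] s [ 51. 146.] a 49.2 z [ 168. 1449. 1449.] corners [[422.0, -20.0], [532.0, -116.0], [565.0, -77.0], [455.0, 18.0]]
foot top 198 c [514. -99.] s [75. 74.] a 76.9 z [16. 21. 26.] corners [[469.0, -127.0], [542.0, -144.0], [559.0, -71.0], [486.0, -55.0]]
upright mid 36 c [519. -63.] s [73. 18.] a 2.3 z [ 49.  98. 143.] corners [[482.0, -55.0], [482.0, -74.0], [556.0, -71.0], [555.0, -53.0]]
glue 190 c [704.  98.] s [60. 31.] a 89.4 z [113. 138. 200.] corners [[688.0, 68.0], [719.0, 68.0], [720.0, 128.0], [689.0, 128.0]]
jar 191 c [415. 111.] s [54. 54.] a 63.0 z [64. 70. 74.] corners [[379.0, 99.0], [427.0, 75.0], [451.0, 122.0], [403.0, 147.0]]
offcut 355 c [678. -74.] s [110.  45.] a 83.8 z [29. 34. 39.] corners [[649.0, -127.0], [695.0, -131.0], [706.0, -22.0], [661.0, -17.0]]
teal 38 c [413. -28.] s [123.  19.] a 56.9 z [115. 168. 364.] corners [[371.0, -75.0], [388.0, -85.0], [455.0, 18.0], [439.0, 29.0]]
scene
s
[... 385 characters left out ...]
565.0, -72.0], [490.0, -56.0]]
upright mid 277 c [526. -75.] s [22. 76.] a 76.0 z [ 46.  98. 145.] corners [[486.0, -77.0], [560.0, -95.0], [565.0, -73.0], [492.0, -55.0]]
glue 110 c [707.  95.] s [25. 57.] a 0.1 z [120. 145. 202.] corners [[695.0, 124.0], [695.0, 67.0], [720.0, 67.0], [720.0, 124.0]]
jar 248 c [421. 109.] s [52. 54.] a 75.2 z [60. 71. 73.] corners [[388.0, 91.0], [440.0, 77.0], [453.0, 127.0], [401.0, 141.0]]
offcut 736 c [634. -69.] s [110. 145.] a 82.7 z [30. 36. 38.] corners [[555.0, -114.0], [699.0, -133.0], [713.0, -24.0], [569.0, -5.0]]
teal 245 c [388. -72.] s [22. 21.] a 77.1 z [ 47. 119. 172.] corners [[375.0, -81.0], [396.0, -86.0], [401.0, -64.0], [380.0, -59.0]]
```

```bash
cat >> h.py <<'E'
HEEL=np.array([527,-64.]); 
def ax(deg): a=np.radians(deg); return np.array([np.cos(a),np.sin(a)])
def delta(pos,yaw=None):
    """shift/turn (tool units) from the pose now to TCP pos, tool pointing down, tool x along +-yaw"""
    s=env.get_state(); M=R.from_quat(s['ee_rot']).as_matrix(); p=np.array(s['ee_pos'])
    d=M.T@(np.array(pos,float)-p)/100
    w=np.zeros(3)
    if yaw is not None:
        best=None
        for k in(0,180):
            x=np.r_[ax(yaw+k),0]; y=np.array([0,0,-1.]); T=np.c_[x,y,np.cross(x,y)]
            r=R.from_matrix(M.T@T).as_rotvec()/(np.pi/4)
            print('  opt',k,r.round(3))
            if best is None or np.linalg.norm(r)<np.linalg.norm(best): best=r
        w=best
    print('clk',round(s['clock'],2),'at',p.round(1),'gap',round(s['finger_gap'],1),'F',np.round(s['contact_force'],1),'J',np.round(s['joints'],2),'\n d',d.round(3),'w',w.round(3))
E
python3 - <<'E'
from h import *
print(R.from_quat(env.get_state()['ee_rot']).as_matrix().round(2))
e=ax(76.6)
p=HEEL+e*(-90)   # start: finger front well behind upright face
print(p); delta([*p,250],76.6)
E
```

```text
[[ 0.26 -0.    0.97]
 [-0.97  0.    0.26]
 [-0.   -1.   -0.  ]]
[ 506.14268869 -151.54982904]
  opt 0 [-4.000e-03 -3.371e+00 -1.000e-03]
  opt 180 [ 0.001  0.629 -0.003]
clk 0.1 at [ 166.8 -627.5  217.6] gap 92.9 F [0.1 0.2 0.1] J [ 1.28  0.62 -0.01  1.42  0.01  1.1  -0.04] 
 d [-3.729 -0.316  4.503] w [ 0.001  0.629 -0.003]
```

```bash
r='{"dx":-0.75,"dy":-0.06,"dz":0.9,"grip":0.71}'; true
python3 -m creep '[{"dx":-0.35,"dy":-0.15,"dz":0.4,"grip":0.71},{"dx":-0.75,"dy":-0.3,"dz":0.9,"grip":0.71},{"dx":-0.75,"dy":-0.3,"dz":0.9,"grip":0.71},{"dx":-0.75,"dy":-0.3,"dz":0.9,"grip":0.71},{"dx":-0.75,"dy":-0.3,"dz":0.9,"grip":0.71},{"dx":-0.75,"dy":-0.3,"dz":0.9,"grip":0.71},{"dx":-0.75,"dy":-0.3,"dz":0.9,"grip":0.71},{"dx":-0.75,"dy":-0.3,"dz":0.9,"grip":0.71}]'
for i in 1 2 3; do python3 -m creep '[{"dx":-0.35,"dz":0.4},{"dx":-0.75,"dz":0.9},{"dx":-0.75,"dz":0.9},{"dx":-0.75,"dz":0.9},{"dx":-0.75,"dz":0.9},{"dx":-0.75,"dz":0.9},{"dx":-0.75,"dz":0.9},{"dx":-0.75,"dz":0.9}]'; done
python3 -c "
from h import *
delta([*(HEEL+ax(76.6)*-90),250],76.6)"
```

```text
opt 0 [-4.000e-03 -3.371e+00 -1.000e-03]
  opt 180 [ 0.001  0.629 -0.003]
clk 0.1 at [ 166.8 -627.5  217.6] gap 92.9 F [0.1 0.2 0.1] J [ 1.28  0.62 -0.01  1.42  0.01  1.1  -0.04] 
 d [-3.729 -0.316  4.503] w [ 0.001  0.629 -0.003]schema error: expected keys dx, dy, dz, wx, wy, wz, grip
schema error: expected keys dx, dy, dz, wx, wy, wz, grip
schema error: expected keys dx, dy, dz, wx, wy, wz, grip
schema error: expected keys dx, dy, dz, wx, wy, wz, grip
```

All seven keys are required. I'll write each call out in full.

```bash
python3 -m creep '[{"dx":-0.3,"dy":-0.1,"dz":0.3,"wx":0,"wy":0,"wz":0,"grip":0.71},{"dx":-0.6,"dy":-0.3,"dz":0.7,"wx":0,"wy":0,"wz":0,"grip":0.71},{"dx":-0.8,"dy":-0.35,"dz":1,"wx":0,"wy":0,"wz":0,"grip":0.71},{"dx":-0.8,"dy":-0.35,"dz":1,"wx":0,"wy":0,"wz":0,"grip":0.71},{"dx":-0.8,"dy":-0.35,"dz":1,"wx":0,"wy":0,"wz":0,"grip":0.71},{"dx":-0.8,"dy":-0.35,"dz":1,"wx":0,"wy":0,"wz":0,"grip":0.71},{"dx":-0.8,"dy":-0.35,"dz":1,"wx":0,"wy":0,"wz":0,"grip":0.71},{"dx":-0.8,"dy":-0.35,"dz":1,"wx":0,"wy":0,"wz":0,"grip":0.71}]'
python3 -m creep '[{"dx":-0.3,"dy":0,"dz":0.3,"wx":0,"wy":0,"wz":0,"grip":0.71},{"dx":-0.6,"dy":0,"dz":0.7,"wx":0,"wy":0,"wz":0,"grip":0.71},{"dx":-0.8,"dy":0,"dz":1,"wx":0,"wy":0,"wz":0,"grip":0.71},{"dx":-0.8,"dy":0,"dz":1,"wx":0,"wy":0,"wz":0,"grip":0.71},{"dx":-0.8,"dy":0,"dz":1,"wx":0,"wy":0,"wz":0,"grip":0.71},{"dx":-0.8,"dy":0,"dz":1,"wx":0,"wy":0,"wz":0,"grip":0.71},{"dx":-0.8,"dy":0,"dz":1,"wx":0,"wy":0,"wz":0,"grip":0.71},{"dx":-0.8,"dy":0,"dz":1,"wx":0,"wy":0,"wz":0,"grip":0.71}]'
python3 -m creep '[{"dx":-0.3,"dy":0,"dz":0.3,"wx":0,"wy":0,"wz":0,"grip":0.71},{"dx":-0.6,"dy":0,"dz":0.7,"wx":0,"wy":0,"wz":0,"grip":0.71},{"dx":-0.8,"dy":0,"dz":1,"wx":0,"wy":0,"wz":0,"grip":0.71},{"dx":-0.8,"dy":0,"dz":1,"wx":0,"wy":0,"wz":0,"grip":0.71},{"dx":-0.8,"dy":0,"dz":1,"wx":0,"wy":0,"wz":0,"grip":0.71},{"dx":-0.8,"dy":0,"dz":1,"wx":0,"wy":0,"wz":0,"grip":0.71},{"dx":-0.8,"dy":0,"dz":1,"wx":0,"wy":0,"wz":0,"grip":0.71},{"dx":-0.8,"dy":0,"dz":1,"wx":0,"wy":0,"wz":0,"grip":0.71}]'
python3 -c "
from h import *
delta([*(HEEL+ax(76.6)*-90),250],76.6)"
```

```text
clock: 0.77
ee_pos: [240.6, -525.8, 251.9]
ee_rot: [-0.56, 0.433, -0.431, 0.56]
contact_force: [-0.3, -0.4, -0.9]
finger_gap: 66.0
clock: 1.43
ee_pos: [315.2, -425.1, 251.7]
ee_rot: [0.559, -0.435, 0.432, -0.559]
contact_force: [-0.4, 0.3, 0.4]
finger_gap: 66.0
clock: 2.1
ee_pos: [390.5, -324.7, 251.6]
ee_rot: [0.558, -0.436, 0.433, -0.557]
contact_force: [-0.2, 0.5, 1.1]
finger_gap: 66.3
  opt 0 [-2.000e-03 -3.388e+00 -8.000e-03]
  opt 180 [ 0.006  0.612 -0.002]
clk 2.1 at [ 390.5 -324.7  251.6] gap 66.3 F [-0.2  0.5  1.1] J [ 0.7   0.36 -0.08  1.77  0.03  1.01 -0.71] 
 d [-1.396  0.013  1.545] w [ 0.006  0.612 -0.002]
```

```bash
python3 -m creep '[{"dx":-0.3,"dy":0,"dz":0.3,"wx":0,"wy":0,"wz":0,"grip":0.71},{"dx":-0.6,"dy":0,"dz":0.7,"wx":0,"wy":0,"wz":0,"grip":0.71},{"dx":-0.7,"dy":0,"dz":0.77,"wx":0,"wy":0,"wz":0,"grip":0.71},{"dx":-0.7,"dy":0,"dz":0.77,"wx":0,"wy":0,"wz":0,"grip":0.71},{"dx":-0.7,"dy":0,"dz":0.77,"wx":0,"wy":0,"wz":0,"grip":0.71},{"dx":-0.7,"dy":0,"dz":0.77,"wx":0,"wy":0,"wz":0,"grip":0.71},{"dx":-0.7,"dy":0,"dz":0.77,"wx":0,"wy":0,"wz":0,"grip":0.71},{"dx":-0.7,"dy":0,"dz":0.77,"wx":0,"wy":0,"wz":0,"grip":0.71}]'
python3 -m creep '[{"dx":-0.2,"dy":0,"dz":0.2,"wx":0,"wy":0.1,"wz":0,"grip":0.71},{"dx":-0.4,"dy":0,"dz":0.5,"wx":0,"wy":0.25,"wz":0,"grip":0.71},{"dx":-0.7,"dy":0,"dz":0.77,"wx":0,"wy":0.4,"wz":0,"grip":0.71},{"dx":-0.7,"dy":0,"dz":0.77,"wx":0,"wy":0.5,"wz":0,"grip":0.71},{"dx":-0.7,"dy":0,"dz":0.77,"wx":0,"wy":0.61,"wz":0,"grip":0.71},{"dx":-0.7,"dy":0,"dz":0.77,"wx":0,"wy":0.61,"wz":0,"grip":0.71},{"dx":-0.7,"dy":0,"dz":0.77,"wx":0,"wy":0.61,"wz":0,"grip":0.71},{"dx":-0.7,"dy":0,"dz":0.77,"wx":0,"wy":0.61,"wz":0,"grip":0.71}]'
python3 - <<'E'
from h import *
delta([*(HEEL+ax(76.6)*-80),152],76.6)
c=cap('scene','s1'); P=cloud(c)
print(R.from_quat(env.get_state()['ee_rot']).as_matrix().round(3))
E
```

```text
clock: 2.77
ee_pos: [447.0, -240.0, 251.4]
ee_rot: [0.558, -0.437, 0.434, -0.556]
contact_force: [-0.4, -0.6, -0.1]
finger_gap: 65.8
clock: 3.43
ee_pos: [504.4, -154.6, 251.2]
ee_rot: [-0.439, 0.557, -0.554, 0.436]
contact_force: [-0.3, -0.4, 0.7]
finger_gap: 65.9
  opt 0 [-2.000e-03  3.997e+00  1.000e-02]
  opt 180 [ 0.006 -0.003  0.001]
clk 3.43 at [ 504.4 -154.6  251.2] gap 65.9 F [-0.3 -0.4  0.7] J [ 0.27  0.39 -0.02  1.72  0.01  1.03 -1.56] 
 d [-0.135  0.992  0.014] w [ 0.006 -0.003  0.001]
[[-0.234 -0.005  0.972]
 [-0.972  0.    -0.234]
 [ 0.001 -1.    -0.005]]
```

View pics/s1.png

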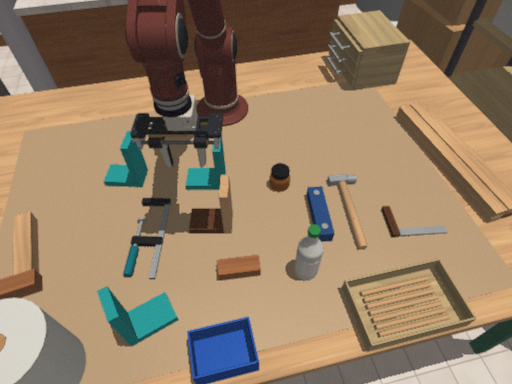

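The gripper is above the foot side of the bracket, at about (185,140), and the bench is otherwise unchanged. Next I go down inside the L.

```bash
python3 -m creep '[{"dx":-0.1,"dy":0.2,"dz":0.01,"wx":0,"wy":0,"wz":0,"grip":0.71},{"dx":-0.1,"dy":0.4,"dz":0.01,"wx":0,"wy":0,"wz":0,"grip":0.71},{"dx":-0.1,"dy":0.6,"dz":0.01,"wx":0,"wy":0,"wz":0,"grip":0.71},{"dx":-0.1,"dy":0.8,"dz":0.01,"wx":0,"wy":0,"wz":0,"grip":0.71},{"dx":-0.1,"dy":0.99,"dz":0.01,"wx":0,"wy":0,"wz":0,"grip":0.71},{"dx":-0.13,"dy":0.99,"dz":0.01,"wx":0,"wy":0,"wz":0,"grip":0.71},{"dx":-0.13,"dy":0.99,"dz":0.01,"wx":0,"wy":0,"wz":0,"grip":0.71},{"dx":-0.13,"dy":0.99,"dz":0.01,"wx":0,"wy":0,"wz":0,"grip":0.71}]'
python3 -m creep '[{"dx":-0.01,"dy":0,"dz":0,"wx":0,"wy":0,"wz":0,"grip":0.71},{"dx":-0.03,"dy":0,"dz":0,"wx":0,"wy":0,"wz":0,"grip":0.71},{"dx":-0.05,"dy":0,"dz":0,"wx":0,"wy":0,"wz":0,"grip":0.71},{"dx":-0.07,"dy":0,"dz":0,"wx":0,"wy":0,"wz":0,"grip":0.71},{"dx":-0.09,"dy":0,"dz":0,"wx":0,"wy":0,"wz":0,"grip":0.71},{"dx":-0.11,"dy":0,"dz":0,"wx":0,"wy":0,"wz":0,"grip":0.71},{"dx":-0.13,"dy":0,"dz":0,"wx":0,"wy":0,"wz":0,"grip":0.71},{"dx":-0.13,"dy":0,"dz":0,"wx":0,"wy":0,"wz":0,"grip":0.71}]'
cat >> h.py <<'E'
def meas(name='scene',save=None):
    """bracket tilt, heel, from pale-upright/dark-foot points in scene cloud, in the bracket's tipping plane"""
    e=ax(76.6); n=np.array([e[1],-e[0]])
    c=cap(name,save); P=cloud(c).reshape(-1,3); hsv=cv2.cvtColor(c['color'],cv2.COLOR_RGB2HSV).reshape(-1,3).astype(int)
    q=P[:,:2]-HEEL; u=q@e; v=q@n
    wood=(hsv[:,0]<25)&(hsv[:,1]>60)&(P[:,2]>8)&(P[:,2]<200)&(abs(v)<45)&(u>-140)&(u<235)
    return u[wood],v[wood],P[wood,2],hsv[wood]
E
python3 - <<'E'
from h import *
s=env.get_state();q=s['ee_pos'][:2]-HEEL;print('tcp u',q@ax(76.6),'v',q@np.array([ax(76.6)[1],-ax(76.6)[0]]))
u,v,z,h=meas()
m=(z>150); print(len(u),m.sum(),'top u',np.percentile(u[m],[5,50,95]).round(),'z',np.percentile(z[m],[50,98]).round())
m=(z>60)&(z<100); print('mid u',np.percentile(u[m],[5,50,95]).round())
E
```

```text
clock: 4.15
ee_pos: [508.8, -142.3, 153.2]
ee_rot: [-0.438, 0.556, -0.555, 0.437]
contact_force: [-0.4, -0.7, 0.5]
finger_gap: 65.9
clock: 4.82
ee_pos: [512.0, -129.3, 153.3]
ee_rot: [-0.439, 0.556, -0.555, 0.437]
contact_force: [-0.9, -0.4, 0.9]
finger_gap: 66.1
tcp u -67.04260985339597 v 0.538349742947367
1372 250 top u [-26.  -8.   2.] z [171. 174.]
mid u [-19.  -7.   1.]
```

```bash
python3 -m creep '[{"dx":-0.02,"dy":0,"dz":0,"wx":0,"wy":0,"wz":0,"grip":0.71},{"dx":-0.04,"dy":0,"dz":0,"wx":0,"wy":0,"wz":0,"grip":0.71},{"dx":-0.06,"dy":0,"dz":0,"wx":0,"wy":0,"wz":0,"grip":0.71},{"dx":-0.08,"dy":0,"dz":0,"wx":0,"wy":0,"wz":0,"grip":0.71},{"dx":-0.10,"dy":0,"dz":0,"wx":0,"wy":0,"wz":0,"grip":0.71},{"dx":-0.12,"dy":0,"dz":0,"wx":0,"wy":0,"wz":0,"grip":0.71},{"dx":-0.14,"dy":0,"dz":0,"wx":0,"wy":0,"wz":0,"grip":0.71},{"dx":-0.15,"dy":0,"dz":0,"wx":0,"wy":0,"wz":0,"grip":0.71}]'
python3 - <<'E'
from h import *
s=env.get_state();q=s['ee_pos'][:2]-HEEL;print('tcp u',q@ax(76.6))
u,v,z,h=meas(save='s2')
m=(z>150); print(len(u),m.sum(),'top u',np.percentile(u[m],[5,50,95]).round(),'z',np.percentile(z[m],[50,98]).round())
m=(z>60)&(z<100); print('mid u',np.percentile(u[m],[5,50,95]).round())
m=(z>20)&(z<40); print('low u',np.percentile(u[m],[1,50,95,99]).round())
i=cv2.imread('pics/s2.png')[80:280,100:360]; cv2.imwrite('pics/s2c.png',cv2.resize(i,None,fx=3,fy=3))
E
```

```text
clock: 5.53
ee_pos: [515.6, -114.6, 153.3]
ee_rot: [-0.439, 0.556, -0.555, 0.437]
contact_force: [0.6, 0.5, 1.4]
finger_gap: 66.1
tcp u -51.86904337502265
1339 227 top u [-6.  7. 17.] z [171. 174.]
mid u [-14.  -3.   8.]
low u [-116.  -68.  -21.   -3.]
```

View pics/s2c.png

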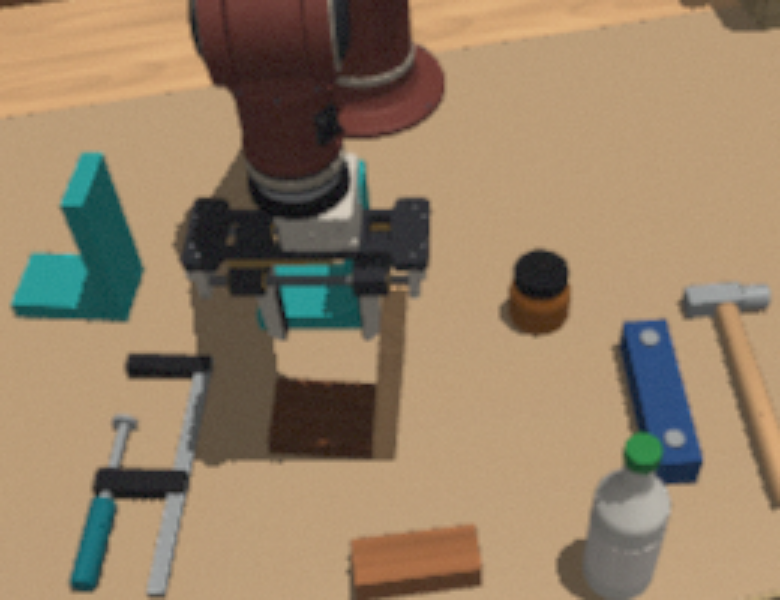

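The bracket is tipping about its heel: its top moved 15 mm, which is about 5.4°, and it has not slid. The fingertip half-width works out at about 44 mm at gap 66, so I'll widen the fingers to 78 and keep tipping while going down.

```bash
python3 -m creep '[{"dx":-0.005,"dy":0.02,"dz":0,"wx":0,"wy":0,"wz":0,"grip":0.73},{"dx":-0.01,"dy":0.04,"dz":0,"wx":0,"wy":0,"wz":0,"grip":0.75},{"dx":-0.015,"dy":0.06,"dz":0,"wx":0,"wy":0,"wz":0,"grip":0.77},{"dx":-0.02,"dy":0.08,"dz":0,"wx":0,"wy":0,"wz":0,"grip":0.79},{"dx":-0.025,"dy":0.10,"dz":0,"wx":0,"wy":0,"wz":0,"grip":0.81},{"dx":-0.03,"dy":0.12,"dz":0,"wx":0,"wy":0,"wz":0,"grip":0.83},{"dx":-0.035,"dy":0.13,"dz":0,"wx":0,"wy":0,"wz":0,"grip":0.84},{"dx":-0.04,"dy":0.13,"dz":0,"wx":0,"wy":0,"wz":0,"grip":0.84}]'
python3 -m creep '[{"dx":-0.02,"dy":0.03,"dz":0,"wx":0,"wy":0,"wz":0,"grip":0.84},{"dx":-0.04,"dy":0.06,"dz":0,"wx":0,"wy":0,"wz":0,"grip":0.84},{"dx":-0.06,"dy":0.09,"dz":0,"wx":0,"wy":0,"wz":0,"grip":0.84},{"dx":-0.08,"dy":0.12,"dz":0,"wx":0,"wy":0,"wz":0,"grip":0.84},{"dx":-0.10,"dy":0.15,"dz":0,"wx":0,"wy":0,"wz":0,"grip":0.84},{"dx":-0.12,"dy":0.18,"dz":0,"wx":0,"wy":0,"wz":0,"grip":0.84},{"dx":-0.14,"dy":0.22,"dz":0,"wx":0,"wy":0,"wz":0,"grip":0.84},{"dx":-0.16,"dy":0.25,"dz":0,"wx":0,"wy":0,"wz":0,"grip":0.84}]'
cat >> h.py <<'E'
def tilt(save=None):
    s=env.get_state();q=s['ee_pos'][:2]-HEEL;print('clk',round(s['clock'],2),'tcp u',(q@ax(76.6)).round(1),'v',(q@np.array([ax(76.6)[1],-ax(76.6)[0]])).round(1),'z',s['ee_pos'][2].round(1),'gap',s['finger_gap'].round(1),'F',s['contact_force'].round(1))
    u,v,z,h=meas(save=save)
    pale=h[:,2]>120; 
    # back face / top: extreme points along support directions
    for nm,m in(('pale',pale),('dark',h[:,2]<110)):
        U,Z=u[m],z[m]
        print(nm,m.sum(),'u',np.percentile(U,[1,50,99]).round(),'z',np.percentile(Z,[1,50,99]).round())
    # end face of the upright: fit line of the highest 'pale' slab through height-wise max of u
    hs=np.arange(30,165,15); b=[(k,np.percentile(u[pale&(abs(z-k)<6)],95)) for k in hs if (pale&(abs(z-k)<6)).sum()>8]
    print(np.round(b).astype(int).tolist())
    if len(b)>2: p=np.polyfit(*np.array(b).T,1); print('tilt deg',np.degrees(np.arctan(p[0])).round(1),'u0',p[1].round(1))
E
python3 -c "
from h import *
tilt('s3')"
```

```text
clock: 6.25
ee_pos: [516.3, -110.5, 139.9]
ee_rot: [-0.439, 0.556, -0.554, 0.437]
contact_force: [-0.8, 0.3, -0.9]
finger_gap: 77.9
clock: 6.92
ee_pos: [519.8, -94.6, 114.4]
ee_rot: [-0.439, 0.556, -0.554, 0.437]
contact_force: [0.4, -0.8, -0.2]
finger_gap: 78.0Traceback (most recent call last):
  File "<string>", line 3, in <module>
    tilt('s3')
    ~~~~^^^^^^
  File "h.py", line 39, in tilt
    s=env.get_state();q=s['ee_pos'][:2]-HEEL;print('clk',round(s['clock'],2),'tcp u',(q@ax(76.6)).round(1),'v',(q@np.array([ax(76.6)[1],-ax(76.6)[0]])).round(1),'z',s['ee_pos'][2].round(1),'gap',s['finger_gap'].round(1),'F',s['contact_force'].round(1))
                                                                                                                                                                                                   ^^^^^^^^^^^^^^^^^^^^^
AttributeError: 'float' object has no attribute 'round'
```

```bash
sed -i "s/s\['finger_gap'\].round(1)/round(s['finger_gap'],1)/" h.py
python3 -c "
from h import *
tilt('s3')"
```

```text
clk 6.92 tcp u -31.4 v 0.1 z 114.4 gap 78.0 F [ 0.4 -0.8 -0.2]
pale 73 u [-9. 53. 58.] z [ 41. 161. 166.]
dark 1436 u [-108.  -34.   47.] z [ 15.  51. 167.]
[]
```

The tilt is about 20° as planned (top edge at u = 58), and the heel is still in place.

```bash
python3 -m creep '[{"dx":-0.01,"dy":0.03,"dz":0,"wx":0,"wy":0,"wz":0,"grip":0.84},{"dx":-0.02,"dy":0.07,"dz":0,"wx":0,"wy":0,"wz":0,"grip":0.84},{"dx":-0.03,"dy":0.10,"dz":0,"wx":0,"wy":0,"wz":0,"grip":0.84},{"dx":-0.035,"dy":0.13,"dz":0,"wx":0,"wy":0,"wz":0,"grip":0.84},{"dx":-0.04,"dy":0.17,"dz":0,"wx":0,"wy":0,"wz":0,"grip":0.84},{"dx":-0.05,"dy":0.20,"dz":0,"wx":0,"wy":0,"wz":0,"grip":0.84},{"dx":-0.06,"dy":0.23,"dz":0,"wx":0,"wy":0,"wz":0,"grip":0.84},{"dx":-0.065,"dy":0.26,"dz":0,"wx":0,"wy":0,"wz":0,"grip":0.84}]'
python3 - <<'E'
from h import *
tilt('s4')
i=cv2.imread('pics/s4.png')[100:280,120:360]; cv2.imwrite('pics/s4c.png',cv2.resize(i,None,fx=3,fy=3))
E
```

```text
clock: 7.63
ee_pos: [521.0, -87.4, 87.6]
ee_rot: [-0.439, 0.556, -0.554, 0.437]
contact_force: [-0.3, 0.5, 0.3]
finger_gap: 78.1
clk 7.63 tcp u -24.1 v -0.4 z 87.6 gap 78.1 F [-0.3  0.5  0.3]
pale 198 u [-46.  70.  81.] z [ 44. 155. 198.]
dark 1471 u [-102.  -24.   68.] z [ 16.  61. 197.]
[[150, 81]]
```

View pics/s4c.png

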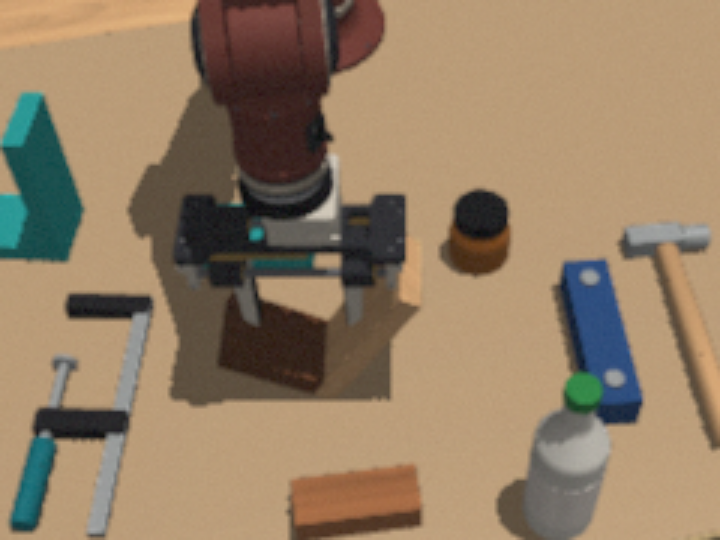

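Tilt is about 29°, with the fingers inside the L, the foot at (270,340) and the upright leaning right; nothing else is touched. Now the transition to the left finger over the foot.

```bash
python3 -m creep '[{"dx":-0.005,"dy":0.01,"dz":0,"wx":0,"wy":0,"wz":0,"grip":0.84},{"dx":-0.01,"dy":0.025,"dz":0,"wx":0,"wy":0,"wz":0,"grip":0.84},{"dx":-0.01,"dy":0.04,"dz":0,"wx":0,"wy":0,"wz":0,"grip":0.84},{"dx":-0.015,"dy":0.055,"dz":0,"wx":0,"wy":0,"wz":0,"grip":0.84},{"dx":-0.015,"dy":0.07,"dz":0,"wx":0,"wy":0,"wz":0,"grip":0.84},{"dx":-0.02,"dy":0.08,"dz":0,"wx":0,"wy":0,"wz":0,"grip":0.84},{"dx":-0.02,"dy":0.09,"dz":0,"wx":0,"wy":0,"wz":0,"grip":0.84},{"dx":-0.02,"dy":0.10,"dz":0,"wx":0,"wy":0,"wz":0,"grip":0.84}]'
python3 - <<'E'
from h import *
tilt('s5')
E
```

```text
clock: 8.35
ee_pos: [521.1, -85.2, 77.0]
ee_rot: [-0.44, 0.557, -0.553, 0.437]
contact_force: [-0.1, -0.4, 0.3]
finger_gap: 77.8
clk 8.35 tcp u -22.0 v -0.9 z 77.0 gap 77.8 F [-0.1 -0.4  0.3]
pale 264 u [-43.  78.  94.] z [ 44. 148. 196.]
dark 1490 u [-98. -23.  78.] z [ 17.  65. 197.]
[[135, 78], [150, 91]]
```

Tilt is about 34° and the bracket is nearly caged between both fingers. I move across the balance point towards 45°.

```bash
python3 -m creep '[{"dx":-0.02,"dy":-0.02,"dz":0,"wx":0,"wy":0,"wz":0,"grip":0.84},{"dx":-0.04,"dy":-0.03,"dz":0,"wx":0,"wy":0,"wz":0,"grip":0.84},{"dx":-0.06,"dy":-0.04,"dz":0,"wx":0,"wy":0,"wz":0,"grip":0.84},{"dx":-0.07,"dy":-0.04,"dz":0,"wx":0,"wy":0,"wz":0,"grip":0.84},{"dx":-0.08,"dy":-0.045,"dz":0,"wx":0,"wy":0,"wz":0,"grip":0.84},{"dx":-0.09,"dy":-0.045,"dz":0,"wx":0,"wy":0,"wz":0,"grip":0.84},{"dx":-0.10,"dy":-0.05,"dz":0,"wx":0,"wy":0,"wz":0,"grip":0.84},{"dx":-0.11,"dy":-0.05,"dz":0,"wx":0,"wy":0,"wz":0,"grip":0.84}]'
python3 -c "
from h import *
tilt('s6')"
```

```text
clock: 9.07
ee_pos: [523.6, -74.4, 81.8]
ee_rot: [-0.44, 0.557, -0.553, 0.437]
contact_force: [-0.3, -0.0, 1.0]
finger_gap: 78.4
clk 9.07 tcp u -10.9 v -0.9 z 81.8 gap 78.4 F [-0.3 -0.   1. ]
pale 258 u [  1.  88. 102.] z [ 43. 142. 199.]
dark 1525 u [-93. -15.  88.] z [ 20.  68. 199.]
[[135, 102], [150, 91]]
```

```bash
python3 -m creep '[{"dx":-0.01,"dy":0,"dz":0,"wx":0,"wy":0,"wz":0,"grip":0.84},{"dx":-0.02,"dy":0,"dz":0,"wx":0,"wy":0,"wz":0,"grip":0.84},{"dx":-0.035,"dy":0,"dz":0,"wx":0,"wy":0,"wz":0,"grip":0.84},{"dx":-0.05,"dy":0,"dz":0,"wx":0,"wy":0,"wz":0,"grip":0.84},{"dx":-0.065,"dy":0,"dz":0,"wx":0,"wy":0,"wz":0,"grip":0.84},{"dx":-0.08,"dy":0,"dz":0,"wx":0,"wy":0,"wz":0,"grip":0.84},{"dx":-0.095,"dy":0,"dz":0,"wx":0,"wy":0,"wz":0,"grip":0.84},{"dx":-0.11,"dy":0,"dz":0,"wx":0,"wy":0,"wz":0,"grip":0.84}]'
python3 - <<'E'
from h import *
tilt('s7')
i=cv2.imread('pics/s7.png')[100:280,120:360]; cv2.imwrite('pics/s7c.png',cv2.resize(i,None,fx=3,fy=3))
E
```

```text
clock: 9.78
ee_pos: [526.3, -63.3, 81.9]
ee_rot: [-0.44, 0.557, -0.553, 0.437]
contact_force: [0.1, -0.4, -0.4]
finger_gap: 77.9
clk 9.78 tcp u 0.5 v -0.9 z 81.9 gap 77.9 F [ 0.1 -0.4 -0.4]
pale 456 u [  2.  98. 124.] z [ 35. 119. 196.]
dark 1480 u [-78.  -4. 107.] z [ 19.  70. 196.]
[[30, 7], [45, 23], [105, 106], [120, 124], [135, 113]]
tilt deg 49.1 u0 -26.1
```

View pics/s7c.png

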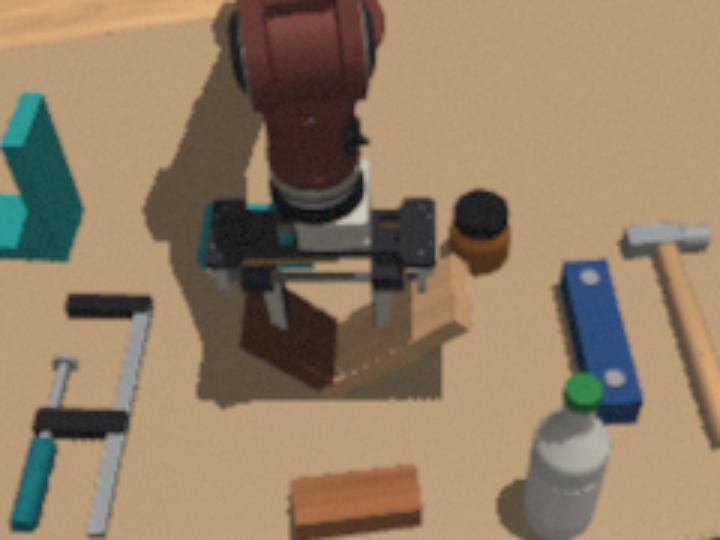

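Tilt is about 46°, past balance, and the left finger is resting on the foot at about (275,320) and holding it back. Now I lower it in steps.

```bash
python3 -m creep '[{"dx":-0.015,"dy":-0.03,"dz":0,"wx":0,"wy":0,"wz":0,"grip":0.84},{"dx":-0.03,"dy":-0.06,"dz":0,"wx":0,"wy":0,"wz":0,"grip":0.84},{"dx":-0.045,"dy":-0.08,"dz":0,"wx":0,"wy":0,"wz":0,"grip":0.84},{"dx":-0.065,"dy":-0.11,"dz":0,"wx":0,"wy":0,"wz":0,"grip":0.84},{"dx":-0.09,"dy":-0.135,"dz":0,"wx":0,"wy":0,"wz":0,"grip":0.84},{"dx":-0.11,"dy":-0.16,"dz":0,"wx":0,"wy":0,"wz":0,"grip":0.84},{"dx":-0.135,"dy":-0.185,"dz":0,"wx":0,"wy":0,"wz":0,"grip":0.84},{"dx":-0.16,"dy":-0.21,"dz":0,"wx":0,"wy":0,"wz":0,"grip":0.84}]'
python3 -c "
from h import *
tilt('s8')"
```

```text
clock: 10.5
ee_pos: [530.3, -46.9, 103.2]
ee_rot: [-0.44, 0.557, -0.553, 0.437]
contact_force: [-0.0, 0.3, -0.5]
finger_gap: 78.2
clk 10.5 tcp u 17.4 v -0.8 z 103.2 gap 78.2 F [-0.   0.3 -0.5]
pale 639 u [ 14. 109. 148.] z [ 33.  86. 193.]
dark 1241 u [-56.   5. 131.] z [ 16.  60. 117.]
[[30, 21], [45, 41], [60, 76], [75, 102], [90, 146], [105, 139]]
tilt deg 60.7 u0 -32.6
```

```bash
python3 -m creep '[{"dx":-0.02,"dy":-0.015,"dz":0,"wx":0,"wy":0,"wz":0,"grip":0.84},{"dx":-0.04,"dy":-0.03,"dz":0,"wx":0,"wy":0,"wz":0,"grip":0.84},{"dx":-0.06,"dy":-0.04,"dz":0,"wx":0,"wy":0,"wz":0,"grip":0.84},{"dx":-0.08,"dy":-0.05,"dz":0,"wx":0,"wy":0,"wz":0,"grip":0.84},{"dx":-0.10,"dy":-0.06,"dz":0,"wx":0,"wy":0,"wz":0,"grip":0.84},{"dx":-0.12,"dy":-0.07,"dz":0,"wx":0,"wy":0,"wz":0,"grip":0.84},{"dx":-0.14,"dy":-0.08,"dz":0,"wx":0,"wy":0,"wz":0,"grip":0.84},{"dx":-0.16,"dy":-0.08,"dz":0,"wx":0,"wy":0,"wz":0,"grip":0.84}]'
python3 -c "
from h import *
tilt('s9')"
```

```text
clock: 11.22
ee_pos: [534.7, -30.5, 111.9]
ee_rot: [-0.439, 0.556, -0.553, 0.438]
contact_force: [0.2, 0.6, 2.1]
finger_gap: 78.1
clk 11.22 tcp u 34.4 v -0.3 z 111.9 gap 78.1 F [0.2 0.6 2.1]
pale 596 u [ 19. 121. 158.] z [ 31.  66. 157.]
dark 1100 u [-38.  11. 146.] z [ 14.  52. 122.]
[[30, 33], [45, 77], [60, 157], [75, 154]]
tilt deg 71.3 u0 -49.7
```

```bash
python3 -m creep '[{"dx":-0.02,"dy":-0.005,"dz":0,"wx":0,"wy":0,"wz":0,"grip":0.84},{"dx":-0.04,"dy":-0.01,"dz":0,"wx":0,"wy":0,"wz":0,"grip":0.84},{"dx":-0.065,"dy":-0.015,"dz":0,"wx":0,"wy":0,"wz":0,"grip":0.84},{"dx":-0.09,"dy":-0.02,"dz":0,"wx":0,"wy":0,"wz":0,"grip":0.84},{"dx":-0.11,"dy":-0.02,"dz":0,"wx":0,"wy":0,"wz":0,"grip":0.84},{"dx":-0.135,"dy":-0.02,"dz":0,"wx":0,"wy":0,"wz":0,"grip":0.84},{"dx":-0.16,"dy":-0.02,"dz":0,"wx":0,"wy":0,"wz":0,"grip":0.84},{"dx":-0.18,"dy":-0.02,"dz":0,"wx":0,"wy":0,"wz":0,"grip":0.84}]'
python3 -c "
from h import *
tilt('s10')"
```

```text
clock: 11.93
ee_pos: [539.2, -12.0, 114.2]
ee_rot: [-0.439, 0.556, -0.553, 0.439]
contact_force: [1.0, 0.7, 0.8]
finger_gap: 78.0
clk 11.93 tcp u 53.4 v -0.2 z 114.2 gap 78.0 F [1.  0.7 0.8]
pale 540 u [ -4. 130. 165.] z [ 28.  46. 122.]
dark 945 u [-18.  18. 153.] z [ 11.  40. 146.]
[[30, 161], [45, 160], [120, 103]]
tilt deg -34.1 u0 185.2
```

```bash
python3 -m creep '[{"dx":-0.025,"dy":0,"dz":0,"wx":0,"wy":0,"wz":0,"grip":0.84},{"dx":-0.05,"dy":0,"dz":0,"wx":0,"wy":0,"wz":0,"grip":0.84},{"dx":-0.08,"dy":0.01,"dz":0,"wx":0,"wy":0,"wz":0,"grip":0.84},{"dx":-0.11,"dy":0.02,"dz":0,"wx":0,"wy":0,"wz":0,"grip":0.84},{"dx":-0.14,"dy":0.03,"dz":0,"wx":0,"wy":0,"wz":0,"grip":0.84},{"dx":-0.17,"dy":0.04,"dz":0,"wx":0,"wy":0,"wz":0,"grip":0.84},{"dx":-0.20,"dy":0.04,"dz":0,"wx":0,"wy":0,"wz":0,"grip":0.84},{"dx":-0.23,"dy":0.04,"dz":0,"wx":0,"wy":0,"wz":0,"grip":0.84}]'
python3 - <<'E'
from h import *
tilt('s11')
i=cv2.imread('pics/s11.png')[100:280,120:360]; cv2.imwrite('pics/s11c.png',cv2.resize(i,None,fx=3,fy=3))
E
```

```text
clock: 12.65
ee_pos: [544.6, 11.0, 110.4]
ee_rot: [-0.44, 0.556, -0.553, 0.439]
contact_force: [-0.1, -0.5, 0.7]
finger_gap: 78.1
clk 12.65 tcp u 77.0 v -0.2 z 110.4 gap 78.1 F [-0.1 -0.5  0.7]
pale 420 u [  0. 142. 169.] z [ 10.  23. 130.]
dark 737 u [  1.  22. 159.] z [ 10.  26. 166.]
[[30, 163], [120, 125]]
```

View pics/s11c.png

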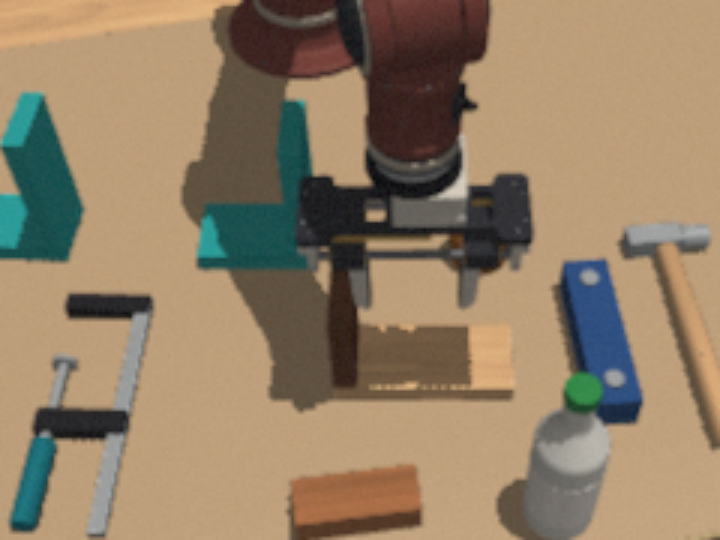

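The bracket now lies flat on its back with the dark foot standing at about (343,330), the upright's end near x = 512 px, and the stop still to its right. Now I raise the tool, cross to the heel side and turn the jaws crosswise for a two-finger push square to the stop.

```bash
python3 -m creep '[{"dx":-0.03,"dy":-0.2,"dz":0,"wx":0,"wy":0,"wz":0,"grip":0.84},{"dx":-0.03,"dy":-0.5,"dz":0,"wx":0,"wy":0,"wz":0,"grip":0.84},{"dx":-0.03,"dy":-0.8,"dz":0,"wx":0,"wy":0,"wz":0,"grip":0.7},{"dx":-0.03,"dy":-0.8,"dz":0,"wx":0,"wy":0,"wz":0,"grip":0.5},{"dx":-0.03,"dy":-0.8,"dz":0,"wx":0,"wy":0,"wz":0,"grip":0.5},{"dx":-0.03,"dy":-0.8,"dz":0,"wx":0,"wy":0,"wz":0,"grip":0.5},{"dx":-0.03,"dy":-0.8,"dz":0,"wx":0,"wy":0,"wz":0,"grip":0.5},{"dx":-0.03,"dy":-0.8,"dz":0,"wx":0,"wy":0,"wz":0,"grip":0.5}]'
python3 - <<'E'
from h import *
tilt('s12')
e=ax(76.6)
delta([*(HEEL-50*e),190],-8.1)
# lying bracket from scene and top: upright top face at z~22, foot top at z~120
for n in('scene','top'):
    c=cap(n);P=cloud(c).reshape(-1,3);hsv=cv2.cvtColor(c['color'],cv2.COLOR_RGB2HSV).reshape(-1,3).astype(int)
    m=(P[:,0]>460)&(P[:,0]<620)&(P[:,1]>-90)&(P[:,1]<150)&(hsv[:,0]<25)&(hsv[:,1]>50)
    for nm,k in(('upr',m&(P[:,2]>15)&(P[:,2]<30)),('foot',m&(P[:,2]>112)&(P[:,2]<128))):
        if k.sum()>10: r=cv2.minAreaRect(P[k][:,:2].astype(np.float32)); print(n,nm,k.sum(),np.round(r[0]),np.round(r[1]),round(r[2],1),cv2.boxPoints(r).round().tolist())
E
```

```text
clock: 13.37
ee_pos: [544.5, 14.0, 188.6]
ee_rot: [-0.441, 0.556, -0.552, 0.438]
contact_force: [-0.4, -0.2, 0.3]
finger_gap: 47.3
clk 13.37 tcp u 80.0 v -1.1 z 188.6 gap 47.3 F [-0.4 -0.2  0.3]
pale 511 u [  1. 135. 169.] z [  9.  23. 182.]
dark 670 u [  1.  21. 160.] z [  9.  49. 124.]
[[30, 165]]
  opt 0 [ 0.005 -2.112 -0.009]
  opt 180 [0.009 1.888 0.005]
clk 13.42 at [544.7  14.1 188.7] gap 46.7 F [ 0.  -0.2  0.6] J [-0.06  0.49 -0.01  1.77 -0.    0.9  -1.86] 
 d [ 1.301 -0.015  0.003] w [0.009 1.888 0.005]
scene upr 1187 [547.  19.] [168.  78.] 77.2 [[490.0, -55.0], [566.0, -72.0], [603.0, 92.0], [527.0, 110.0]]
scene foot 203 [529. -53.] [22. 78.] 78.1 [[488.0, -56.0], [565.0, -72.0], [569.0, -50.0], [493.0, -34.0]]
top upr 69 [553.  97.] [78. 38.] 13.8 [[510.0, 106.0], [520.0, 69.0], [596.0, 87.0], [586.0, 125.0]]
top foot 20 [527. -56.] [ 7. 67.] 85.5 [[493.0, -57.0], [560.0, -62.0], [560.0, -55.0], [494.0, -50.0]]
```

```bash
python3 -m creep '[{"dx":0.3,"dy":0,"dz":0,"wx":0,"wy":-0.1,"wz":0,"grip":0.5},{"dx":0.6,"dy":0,"dz":0,"wx":0,"wy":-0.2,"wz":0,"grip":0.5},{"dx":0.9,"dy":0,"dz":0,"wx":0,"wy":-0.35,"wz":0,"grip":0.5},{"dx":1,"dy":0,"dz":0,"wx":0,"wy":-0.5,"wz":0,"grip":0.5},{"dx":1,"dy":0,"dz":0,"wx":0,"wy":-0.65,"wz":0,"grip":0.5},{"dx":1,"dy":0,"dz":0,"wx":0,"wy":-0.8,"wz":0,"grip":0.5},{"dx":1,"dy":0,"dz":0,"wx":0,"wy":-0.95,"wz":0,"grip":0.5},{"dx":1,"dy":0,"dz":0,"wx":0,"wy":-1,"wz":0,"grip":0.5}]'
python3 -c "
from h import *
delta([*(np.array([528,-63])-50*ax(81.9)),190],-8.1)"
```

```text
clock: 14.18
ee_pos: [522.1, -83.5, 188.6]
ee_rot: [-0.619, 0.345, -0.34, 0.619]
contact_force: [0.4, -0.8, 0.0]
finger_gap: 46.6
  opt 0 [ 0.    -1.107 -0.009]
  opt 180 [0.011 2.893 0.   ]
clk 14.18 at [522.1 -83.5 188.6] gap 46.6 F [ 0.4 -0.8  0. ] J [ 0.27  0.47 -0.21  1.8   0.12  0.88 -1.02] 
 d [ 0.24  -0.015 -0.163] w [ 0.    -1.107 -0.009]
```

```bash
python3 -m creep '[{"dx":0.1,"dy":0,"dz":-0.05,"wx":0,"wy":-0.1,"wz":0,"grip":0.5},{"dx":0.24,"dy":0,"dz":-0.16,"wx":0,"wy":-0.25,"wz":0,"grip":0.5},{"dx":0.24,"dy":0,"dz":-0.16,"wx":0,"wy":-0.4,"wz":0,"grip":0.5},{"dx":0.24,"dy":0,"dz":-0.16,"wx":0,"wy":-0.55,"wz":0,"grip":0.5},{"dx":0.24,"dy":0,"dz":-0.16,"wx":0,"wy":-0.7,"wz":0,"grip":0.5},{"dx":0.24,"dy":0,"dz":-0.16,"wx":0,"wy":-0.85,"wz":0,"grip":0.5},{"dx":0.24,"dy":0,"dz":-0.16,"wx":0,"wy":-1,"wz":0,"grip":0.5},{"dx":0.24,"dy":0,"dz":-0.16,"wx":0,"wy":-1,"wz":0,"grip":0.5}]'
python3 -c "
from h import *
delta([*(np.array([528,-63])-50*ax(81.9)),120],-8.1)"
```

```text
clock: 14.85
ee_pos: [521.0, -112.6, 188.1]
ee_rot: [-0.701, 0.082, -0.076, 0.704]
contact_force: [0.3, -0.2, -0.4]
finger_gap: 46.5
  opt 0 [-0.004 -0.105 -0.01 ]
  opt 180 [ 0.015  3.895 -0.006]
clk 14.85 at [ 521.  -112.6  188.1] gap 46.5 F [ 0.3 -0.2 -0.4] J [ 0.46  0.5  -0.43  1.79  0.25  0.91 -0.3 ] 
 d [ 0.004  0.681 -0.001] w [-0.004 -0.105 -0.01 ]
```

```bash
python3 -m creep '[{"dx":0,"dy":0.15,"dz":0,"wx":0,"wy":-0.1,"wz":0,"grip":0.5},{"dx":0,"dy":0.3,"dz":0,"wx":0,"wy":-0.1,"wz":0,"grip":0.5},{"dx":0,"dy":0.45,"dz":0,"wx":0,"wy":-0.1,"wz":0,"grip":0.5},{"dx":0,"dy":0.6,"dz":0,"wx":0,"wy":-0.1,"wz":0,"grip":0.5},{"dx":0,"dy":0.68,"dz":0,"wx":0,"wy":-0.1,"wz":0,"grip":0.5},{"dx":0,"dy":0.68,"dz":0,"wx":0,"wy":-0.1,"wz":0,"grip":0.5},{"dx":0,"dy":0.68,"dz":0,"wx":0,"wy":-0.1,"wz":0,"grip":0.5},{"dx":0,"dy":0.68,"dz":0,"wx":0,"wy":-0.1,"wz":0,"grip":0.5}]'
python3 - <<'E'
from h import *
delta([*(np.array([528,-63])-50*ax(81.9)),40],-8.1)
cap('scene','s13')
i=cv2.imread('pics/s13.png')[100:280,120:360]; cv2.imwrite('pics/s13c.png',cv2.resize(i,None,fx=3,fy=3))
E
```

```text
clock: 15.52
ee_pos: [521.2, -112.3, 120.7]
ee_rot: [-0.704, 0.054, -0.05, 0.706]
contact_force: [0.2, 0.4, -0.3]
finger_gap: 46.4
  opt 0 [-0.004 -0.006 -0.008]
  opt 180 [ 0.012  3.994 -0.006]
clk 15.52 at [ 521.2 -112.3  120.7] gap 46.4 F [ 0.2  0.4 -0.3] J [ 0.44  0.59 -0.41  1.86  0.32  0.76 -0.29] 
 d [ 0.003  0.807 -0.005] w [-0.004 -0.006 -0.008]
```

View pics/s13c.png

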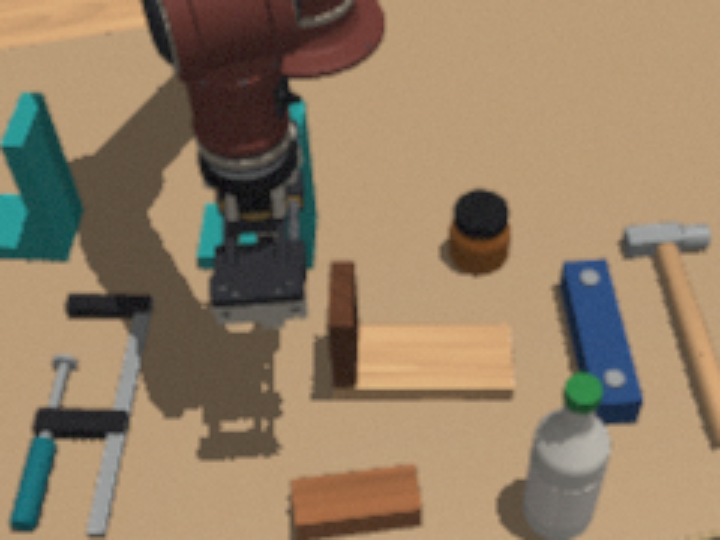

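The bracket lies flat with the gripper behind its heel at about (260,290), and the decoy, clamp, jar and glue are untouched. I'll descend to 40 mm and approach.

```bash
python3 -m creep '[{"dx":0,"dy":0.15,"dz":0,"wx":0,"wy":0,"wz":0,"grip":0.5},{"dx":0,"dy":0.3,"dz":0,"wx":0,"wy":0,"wz":0,"grip":0.5},{"dx":0,"dy":0.45,"dz":0,"wx":0,"wy":0,"wz":0,"grip":0.5},{"dx":0,"dy":0.6,"dz":0,"wx":0,"wy":0,"wz":0,"grip":0.5},{"dx":0,"dy":0.75,"dz":0,"wx":0,"wy":0,"wz":0,"grip":0.5},{"dx":0,"dy":0.8,"dz":0,"wx":0,"wy":0,"wz":0,"grip":0.5},{"dx":0,"dy":0.8,"dz":0,"wx":0,"wy":0,"wz":0,"grip":0.5},{"dx":0,"dy":0.8,"dz":0,"wx":0,"wy":0,"wz":0,"grip":0.5}]'
python3 -m creep '[{"dx":0,"dy":0,"dz":-0.04,"wx":0,"wy":0,"wz":0,"grip":0.5},{"dx":0,"dy":0,"dz":-0.08,"wx":0,"wy":0,"wz":0,"grip":0.5},{"dx":0,"dy":0,"dz":-0.12,"wx":0,"wy":0,"wz":0,"grip":0.5},{"dx":0,"dy":0,"dz":-0.16,"wx":0,"wy":0,"wz":0,"grip":0.5},{"dx":0,"dy":0,"dz":-0.2,"wx":0,"wy":0,"wz":0,"grip":0.5},{"dx":0,"dy":0,"dz":-0.24,"wx":0,"wy":0,"wz":0,"grip":0.5},{"dx":0,"dy":0,"dz":-0.28,"wx":0,"wy":0,"wz":0,"grip":0.5},{"dx":0,"dy":0,"dz":-0.32,"wx":0,"wy":0,"wz":0,"grip":0.5}]'
python3 -m creep '[{"dx":0,"dy":0,"dz":-0.03,"wx":0,"wy":0,"wz":0,"grip":0.5},{"dx":0,"dy":0,"dz":-0.06,"wx":0,"wy":0,"wz":0,"grip":0.5},{"dx":0,"dy":0,"dz":-0.09,"wx":0,"wy":0,"wz":0,"grip":0.5},{"dx":0,"dy":0,"dz":-0.12,"wx":0,"wy":0,"wz":0,"grip":0.5},{"dx":0,"dy":0,"dz":-0.15,"wx":0,"wy":0,"wz":0,"grip":0.5},{"dx":0,"dy":0,"dz":-0.18,"wx":0,"wy":0,"wz":0,"grip":0.5},{"dx":0,"dy":0,"dz":-0.21,"wx":0,"wy":0,"wz":0,"grip":0.5},{"dx":0,"dy":0,"dz":-0.24,"wx":0,"wy":0,"wz":0,"grip":0.5}]'
cat >> h.py <<'E'
SO=np.array([565,165.5])
def lie():
    """lying bracket in the stop's frame (its x to the block): upright's upper face, foot top, stop face, from the scene camera"""
    s=env.get_state(); e=ax(81.9); n=np.array([-e[1],e[0]])
    q=s['ee_pos'][:2]-SO; print('clk',round(s['clock'],2),'tcp in stop',(q@e).round(1),(q@n).round(1),'z',s['ee_pos'][2].round(1),'F along',(s['contact_force'][:2]@e).round(1),s['contact_force'].round(1))
    c=cap('scene');P=cloud(c).reshape(-1,3);hsv=cv2.cvtColor(c['color'],cv2.COLOR_RGB2HSV).reshape(-1,3).astype(int)
    Q=np.c_[(P[:,:2]-SO)@e,(P[:,:2]-SO)@n]; z=P[:,2]
    wood=(hsv[:,0]<25)&(hsv[:,1]>50)&(abs(Q[:,1])<75)
    up=wood&(z>16)&(z<28)&(Q[:,0]>-240)&(Q[:,0]<8)
    blue=(hsv[:,0]>105)&(hsv[:,0]<125)&(hsv[:,1]>120)&(z>33)&(z<48)&(abs(Q[:,1])<90)
    r=cv2.minAreaRect(Q[up].astype(np.float32)); print('upright',up.sum(),np.round(r[0],1),np.round(r[1],1),round(r[2],1),'z',np.median(z[up]).round(1)); print(cv2.boxPoints(r).round(1).tolist())
    for lo in range(-60,60,15):
        k=up&(Q[:,1]>=lo)&(Q[:,1]<lo+15); b=blue&(Q[:,1]>=lo)&(Q[:,1]<lo+15)
        print(lo, np.percentile(Q[k,0],98).round(1) if k.sum()>9 else None, np.percentile(Q[b,0],2).round(1) if b.sum()>5 else None)
    f=wood&(z>105)&(z<128)&(Q[:,0]<-120); print('foot top x',np.percentile(Q[f,0],[2,98]).round(1) if f.sum()>5 else None)
E
python3 -c "
from h import *
lie()"
```

```text
clock: 16.23
ee_pos: [521.5, -112.0, 41.6]
ee_rot: [-0.704, 0.053, -0.05, 0.706]
contact_force: [-0.5, -0.2, -0.6]
finger_gap: 46.7
clock: 16.9
ee_pos: [516.7, -144.2, 41.5]
ee_rot: [-0.704, 0.053, -0.05, 0.706]
contact_force: [-0.3, 1.1, 0.1]
finger_gap: 46.7
clock: 17.57
ee_pos: [513.2, -168.2, 41.4]
ee_rot: [-0.704, 0.053, -0.05, 0.706]
contact_force: [0.7, -1.0, -0.2]
finger_gap: 46.6
clk 17.57 tcp in stop -337.6 4.3 z 41.4 F along -0.8 [ 0.7 -1.  -0.2]
upright 1162 [-147.9   -3.4] [ 77.5 167.9] 84.6 z 23.0
[[-235.10000610351562, -34.099998474121094], [-67.9000015258789, -49.900001525878906], [-60.599998474121094, 27.299999237060547], [-227.8000030517578, 43.099998474121094]]
-60 -68.5 7.0
-45 -69.9 0.7
-30 -68.0 0.6
-15 -68.2 1.1
0 -66.2 0.9
15 -64.4 1.9
30 -116.0 0.9
45 None 0.7
foot top x [-233.6 -209.4]
```

I had the sign of dz wrong: +z points to the stop, and I moved back clear of everything (force about 0). Now I go forward.

```bash
python3 -m creep '[{"dx":0,"dy":0,"dz":0.12,"wx":0,"wy":0,"wz":0,"grip":0.5},{"dx":0,"dy":0,"dz":0.24,"wx":0,"wy":0,"wz":0,"grip":0.5},{"dx":0,"dy":0,"dz":0.36,"wx":0,"wy":0,"wz":0,"grip":0.5},{"dx":0,"dy":0,"dz":0.48,"wx":0,"wy":0,"wz":0,"grip":0.5},{"dx":0,"dy":0,"dz":0.6,"wx":0,"wy":0,"wz":0,"grip":0.5},{"dx":0,"dy":0,"dz":0.7,"wx":0,"wy":0,"wz":0,"grip":0.5},{"dx":0,"dy":0,"dz":0.78,"wx":0,"wy":0,"wz":0,"grip":0.5},{"dx":0,"dy":0,"dz":0.84,"wx":0,"wy":0,"wz":0,"grip":0.5}]'
python3 -m creep '[{"dx":0,"dy":0,"dz":0.03,"wx":0,"wy":0,"wz":0,"grip":0.5},{"dx":0,"dy":0,"dz":0.06,"wx":0,"wy":0,"wz":0,"grip":0.5},{"dx":0,"dy":0,"dz":0.1,"wx":0,"wy":0,"wz":0,"grip":0.5},{"dx":0,"dy":0,"dz":0.14,"wx":0,"wy":0,"wz":0,"grip":0.5},{"dx":0,"dy":0,"dz":0.18,"wx":0,"wy":0,"wz":0,"grip":0.5},{"dx":0,"dy":0,"dz":0.22,"wx":0,"wy":0,"wz":0,"grip":0.5},{"dx":0,"dy":0,"dz":0.26,"wx":0,"wy":0,"wz":0,"grip":0.5},{"dx":0,"dy":0,"dz":0.3,"wx":0,"wy":0,"wz":0,"grip":0.5}]'
python3 -m creep '[{"dx":0,"dy":0,"dz":0.03,"wx":0,"wy":0,"wz":0,"grip":0.5},{"dx":0,"dy":0,"dz":0.06,"wx":0,"wy":0,"wz":0,"grip":0.5},{"dx":0,"dy":0,"dz":0.09,"wx":0,"wy":0,"wz":0,"grip":0.5},{"dx":0,"dy":0,"dz":0.12,"wx":0,"wy":0,"wz":0,"grip":0.5},{"dx":0,"dy":0,"dz":0.15,"wx":0,"wy":0,"wz":0,"grip":0.5},{"dx":0,"dy":0,"dz":0.17,"wx":0,"wy":0,"wz":0,"grip":0.5},{"dx":0,"dy":0,"dz":0.19,"wx":0,"wy":0,"wz":0,"grip":0.5},{"dx":0,"dy":0,"dz":0.2,"wx":0,"wy":0,"wz":0,"grip":0.5}]'
python3 -c "
from h import *
lie()"
```

```text
clock: 18.28
ee_pos: [525.6, -84.3, 41.6]
ee_rot: [-0.704, 0.053, -0.05, 0.706]
contact_force: [-0.3, -0.3, -0.2]
finger_gap: 46.4
clock: 18.95
ee_pos: [529.9, -54.4, 41.6]
ee_rot: [-0.704, 0.053, -0.05, 0.706]
contact_force: [-0.4, -0.3, -0.3]
finger_gap: 46.6
clock: 19.62
ee_pos: [532.8, -34.2, 41.7]
ee_rot: [-0.704, 0.053, -0.05, 0.706]
contact_force: [-0.3, -1.9, -0.4]
finger_gap: 46.7
clk 19.62 tcp in stop -202.3 3.8 z 41.7 F along -2.0 [-0.3 -1.9 -0.4]
upright 1092 [-109.2    4.9] [ 79.7 169.3] 89.6 z 22.9
[[-194.10000610351562, -34.5], [-24.799999237060547, -35.5], [-24.299999237060547, 44.20000076293945], [-193.60000610351562, 45.20000076293945]]
-60 None 7.1
-45 -30.0 0.7
-30 -27.8 0.5
-15 -27.4 0.7
0 -26.9 0.2
15 -26.7 1.8
30 -27.3 0.9
45 None 1.8
foot top x None
```

It's aligned square to the stop with about 26 mm to go.

```bash
python3 -m creep '[{"dx":0,"dy":0,"dz":0.03,"wx":0,"wy":0,"wz":0,"grip":0.5},{"dx":0,"dy":0,"dz":0.06,"wx":0,"wy":0,"wz":0,"grip":0.5},{"dx":0,"dy":0,"dz":0.09,"wx":0,"wy":0,"wz":0,"grip":0.5},{"dx":0,"dy":0,"dz":0.12,"wx":0,"wy":0,"wz":0,"grip":0.5},{"dx":0,"dy":0,"dz":0.15,"wx":0,"wy":0,"wz":0,"grip":0.5},{"dx":0,"dy":0,"dz":0.18,"wx":0,"wy":0,"wz":0,"grip":0.5},{"dx":0,"dy":0,"dz":0.2,"wx":0,"wy":0,"wz":0,"grip":0.5},{"dx":0,"dy":0,"dz":0.21,"wx":0,"wy":0,"wz":0,"grip":0.5}]'
python3 -c "
from h import *
lie()"
```

```text
clock: 20.33
ee_pos: [535.8, -12.6, 41.7]
ee_rot: [-0.704, 0.053, -0.049, 0.707]
contact_force: [-0.7, -1.5, -1.0]
finger_gap: 46.7
clk 20.33 tcp in stop -180.5 3.8 z 41.7 F along -1.6 [-0.7 -1.5 -1. ]
upright 1079 [-86.    5.4] [173.7  80.4] 1.0 z 22.9
[[-173.60000610351562, 44.099998474121094], [-172.10000610351562, -36.29999923706055], [1.600000023841858, -33.29999923706055], [0.20000000298023224, 47.099998474121094]]
-60 None 4.2
-45 -8.6 1.2
-30 -5.5 0.7
-15 -4.0 0.9
0 -3.6 0.8
15 -3.8 0.6
30 -2.7 1.3
45 None 1.1
foot top x [-170.6 -164.9]
```

```bash
python3 -m creep '[{"dx":0,"dy":0,"dz":0.005,"wx":0,"wy":0,"wz":0,"grip":0.5},{"dx":0,"dy":0,"dz":0.01,"wx":0,"wy":0,"wz":0,"grip":0.5},{"dx":0,"dy":0,"dz":0.015,"wx":0,"wy":0,"wz":0,"grip":0.5},{"dx":0,"dy":0,"dz":0.02,"wx":0,"wy":0,"wz":0,"grip":0.5},{"dx":0,"dy":0,"dz":0.02,"wx":0,"wy":0,"wz":0,"grip":0.5},{"dx":0,"dy":0,"dz":0.02,"wx":0,"wy":0,"wz":0,"grip":0.5},{"dx":0,"dy":0,"dz":0.02,"wx":0,"wy":0,"wz":0,"grip":0.5},{"dx":0,"dy":0,"dz":0.02,"wx":0,"wy":0,"wz":0,"grip":0.5}]'
python3 -m creep '[{"dx":0,"dy":0,"dz":0.003,"wx":0,"wy":0,"wz":0,"grip":0.5},{"dx":0,"dy":0,"dz":0.006,"wx":0,"wy":0,"wz":0,"grip":0.5},{"dx":0,"dy":0,"dz":0.01,"wx":0,"wy":0,"wz":0,"grip":0.5},{"dx":0,"dy":0,"dz":0.01,"wx":0,"wy":0,"wz":0,"grip":0.5},{"dx":0,"dy":0,"dz":0.01,"wx":0,"wy":0,"wz":0,"grip":0.5},{"dx":0,"dy":0,"dz":0.01,"wx":0,"wy":0,"wz":0,"grip":0.5},{"dx":0,"dy":0,"dz":0.01,"wx":0,"wy":0,"wz":0,"grip":0.5},{"dx":0,"dy":0,"dz":0.01,"wx":0,"wy":0,"wz":0,"grip":0.5}]'
python3 -c "
from h import *
lie()"
```

```text
clock: 21.05
ee_pos: [536.2, -10.6, 41.8]
ee_rot: [-0.704, 0.053, -0.05, 0.707]
contact_force: [-0.1, -1.7, -0.4]
finger_gap: 46.4
clock: 21.72
ee_pos: [536.3, -10.0, 41.8]
ee_rot: [-0.704, 0.053, -0.05, 0.706]
contact_force: [-0.8, -2.5, -0.3]
finger_gap: 46.6
clk 21.72 tcp in stop -177.8 3.7 z 41.8 F along -2.6 [-0.8 -2.5 -0.3]
upright 1069 [-84.2   4.8] [171.4  79.7] 1.1 z 23.0
[[-170.6999969482422, 43.099998474121094], [-169.1999969482422, -36.599998474121094], [2.200000047683716, -33.400001525878906], [0.699999988079071, 46.29999923706055]]
-60 None 7.3
-45 -8.3 1.3
-30 -2.2 1.5
-15 -1.1 2.1
0 -1.6 1.1
15 -1.5 2.0
30 -1.8 1.0
45 None 0.6
foot top x [-167.9 -162.3]
```

Force is rising slightly; I'll press about 2 mm more in fine steps.

```bash
python3 -m creep '[{"dx":0,"dy":0,"dz":0.003,"wx":0,"wy":0,"wz":0,"grip":0.5},{"dx":0,"dy":0,"dz":0.006,"wx":0,"wy":0,"wz":0,"grip":0.5},{"dx":0,"dy":0,"dz":0.01,"wx":0,"wy":0,"wz":0,"grip":0.5},{"dx":0,"dy":0,"dz":0.01,"wx":0,"wy":0,"wz":0,"grip":0.5},{"dx":0,"dy":0,"dz":0.01,"wx":0,"wy":0,"wz":0,"grip":0.5},{"dx":0,"dy":0,"dz":0.01,"wx":0,"wy":0,"wz":0,"grip":0.5},{"dx":0,"dy":0,"dz":0.01,"wx":0,"wy":0,"wz":0,"grip":0.5},{"dx":0,"dy":0,"dz":0.01,"wx":0,"wy":0,"wz":0,"grip":0.5}]'
python3 -m creep '[{"dx":0,"dy":0,"dz":0.003,"wx":0,"wy":0,"wz":0,"grip":0.5},{"dx":0,"dy":0,"dz":0.006,"wx":0,"wy":0,"wz":0,"grip":0.5},{"dx":0,"dy":0,"dz":0.01,"wx":0,"wy":0,"wz":0,"grip":0.5},{"dx":0,"dy":0,"dz":0.01,"wx":0,"wy":0,"wz":0,"grip":0.5},{"dx":0,"dy":0,"dz":0.01,"wx":0,"wy":0,"wz":0,"grip":0.5},{"dx":0,"dy":0,"dz":0.01,"wx":0,"wy":0,"wz":0,"grip":0.5},{"dx":0,"dy":0,"dz":0.01,"wx":0,"wy":0,"wz":0,"grip":0.5},{"dx":0,"dy":0,"dz":0.01,"wx":0,"wy":0,"wz":0,"grip":0.5}]'
python3 -c "
from h import *
lie()"
```

```text
clock: 22.43
ee_pos: [536.3, -10.0, 41.8]
ee_rot: [-0.705, 0.053, -0.05, 0.706]
contact_force: [-0.4, -5.3, 0.5]
finger_gap: 46.5
clock: 23.1
ee_pos: [536.2, -10.0, 41.7]
ee_rot: [-0.705, 0.053, -0.05, 0.705]
contact_force: [-0.6, -6.0, 1.1]
finger_gap: 46.5
clk 23.1 tcp in stop -177.8 3.8 z 41.7 F along -6.0 [-0.6 -6.   1.1]
upright 1070 [-84.2   5.6] [170.9  78.3] 0.2 z 22.9
[[-169.8000030517578, 44.400001525878906], [-169.5, -33.900001525878906], [1.399999976158142, -33.29999923706055], [1.100000023841858, 45.0]]
-60 None 8.5
-45 -3.5 1.2
-30 -2.0 1.7
-15 -0.3 0.9
0 -1.9 1.5
15 -1.1 2.1
30 -1.3 2.0
45 None 1.1
foot top x [-167.9 -162.1]
```

The TCP has stalled with force up at 6 N, so the bracket is against the stop and square. I back off, raise and check.

```bash
python3 -m creep '[{"dx":0,"dy":0,"dz":-0.02,"wx":0,"wy":0,"wz":0,"grip":0.5},{"dx":0,"dy":0,"dz":-0.06,"wx":0,"wy":0,"wz":0,"grip":0.5},{"dx":0,"dy":0,"dz":-0.12,"wx":0,"wy":0,"wz":0,"grip":0.5},{"dx":0,"dy":0,"dz":-0.2,"wx":0,"wy":0,"wz":0,"grip":0.5},{"dx":0,"dy":0,"dz":-0.3,"wx":0,"wy":0,"wz":0,"grip":0.5},{"dx":0,"dy":0,"dz":-0.4,"wx":0,"wy":0,"wz":0,"grip":0.5},{"dx":0,"dy":0,"dz":-0.5,"wx":0,"wy":0,"wz":0,"grip":0.5},{"dx":0,"dy":0,"dz":-0.5,"wx":0,"wy":0,"wz":0,"grip":0.5}]'
python3 -m creep '[{"dx":0,"dy":-0.2,"dz":0,"wx":0,"wy":0,"wz":0,"grip":0.5},{"dx":0,"dy":-0.4,"dz":0,"wx":0,"wy":0,"wz":0,"grip":0.5},{"dx":0,"dy":-0.7,"dz":0,"wx":0,"wy":0,"wz":0,"grip":0.5},{"dx":0,"dy":-1,"dz":0,"wx":0,"wy":0,"wz":0,"grip":0.5},{"dx":0,"dy":-1,"dz":0,"wx":0,"wy":0,"wz":0,"grip":0.5},{"dx":0,"dy":-1,"dz":0,"wx":0,"wy":0,"wz":0,"grip":0.5},{"dx":0,"dy":-1,"dz":0,"wx":0,"wy":0,"wz":0,"grip":0.5},{"dx":0,"dy":-1,"dz":0,"wx":0,"wy":0,"wz":0,"grip":0.5}]'
python3 - <<'E'
from h import *
lie()
cap('scene','end')
i=cv2.imread('pics/end.png')[100:280,120:400]; cv2.imwrite('pics/endc.png',cv2.resize(i,None,fx=2.8,fy=2.8))
E
```

```text
clock: 23.82
ee_pos: [528.3, -63.4, 41.5]
ee_rot: [0.706, -0.055, 0.051, -0.705]
contact_force: [-0.3, 0.0, -0.7]
finger_gap: 46.6
clock: 24.48
ee_pos: [527.8, -63.4, 140.2]
ee_rot: [0.706, -0.056, 0.05, -0.705]
contact_force: [-0.1, -0.4, -0.1]
finger_gap: 46.4
clk 24.48 tcp in stop -231.8 4.6 z 140.2 F along -0.4 [-0.1 -0.4 -0.1]
upright 1140 [-84.3   4.6] [ 77.5 170.8] 89.4 z 23.0
[[-170.10000610351562, -33.20000076293945], [0.699999988079071, -35.0], [1.5, 42.5], [-169.3000030517578, 44.29999923706055]]
-60 None 8.8
-45 -8.5 1.7
-30 -1.3 1.3
-15 -1.3 1.6
0 -2.2 2.0
15 -1.9 1.2
30 -1.7 1.3
45 None 1.2
foot top x [-169.4 -148.1]
```

View pics/endc.png

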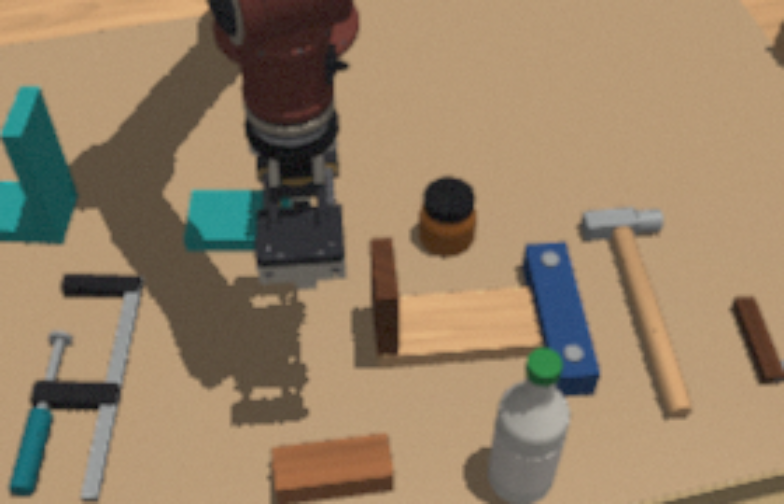

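The bracket lies flat with its foot up at (385,295) and its end meeting the stop's face at about (540,315). The robot is clear, so I hand in.

```bash
python3 -c "
from h import *
print(env.hand_in())"
```

```text
the job is handed in; nothing more can be done
None
```

The bracket now lies flat on the back of its upright, foot up, with its free end against the stop, and I handed the job in at about 24.5 s. The hand-in reports no verdict.

**Lowering:** I tipped it about its heel with one open finger. Past the balance point the other finger held the foot back and let it down in steps of about 10–15° each. The heel showed no slip in the pictures.

**Pushing home:** I moved it about 65 mm to the stop with two fingertips square to the face. It stopped moving at about 6 N, and I then withdrew.

**Last checks:**
- **Fit against the stop:** the end edge measured within about 2 mm of the nominal face and square to it within about 1°. The slices gave 2.5–4 mm between the edge and the seen face, but the corner fit gave about 1 mm. That is within the camera's error, and the push had stalled there.
- **Stop's width:** the corners are at about y -35 and +43 mm, well inside the ±85 mm.
- **Other things on the bench:** they look unmoved in the last picture, but I did not measure them again.
- **Robot:** it is clear of the bracket, with no contact force.

One slip on the way: I got the direction of one approach wrong and backed about 56 mm away from the bracket. The force stayed near zero, so it touched nothing.

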